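# Close the curing drawer and start the lamp with its sunken key

## Task

The cast is loaded for curing: with the fingertips, gently push the light-curing unit's drawer fully home without touching the cast on it. Only then reach down into the well with the green key, press the key right down, hold it there for a good second and let it come up again. Leave the sunken red stop key alone, pick nothing up, and disturb nothing else on the bench.

Things in the scene. Friction and masses are not known exactly. Their poses are not given: they have to be found in the camera images.
- curer: white light-curing unit, fixed to the bench, 220 (x) x 210 (y) x 120 (z) mm; origin at the centre of its underside on the bench, z up; its front (the drawer side) faces along its own -x, i.e. roughly to the robot. Its flat top, 120 mm up, has two round wells 42 mm across and 22 mm deep, side by side near the front, each with a key standing 10 mm up from its floor; behind them a flush display and cooling slots. The drawer runs along the unit's x axis
- drawer (a joint): drawer opening in m: 0 fully home (a firm stop), about 0.08 to 0.11 at the start; pushed along the unit's +x to close. It slides with about 2 N of friction and stays where it is left
- drawer_lip (a point): centre of the front face of the dark grey grip lip on the drawer's white front; this flat face, square to the unit's x axis, is 120 mm wide (y) and 26 mm high (41 to 67 mm above the bench). Axes as the unit's; moves with the drawer. The lip is a solid block standing 30 mm out of the drawer's white front plate, which is 15 mm thick, 206 mm wide and reaches 70 mm above the bench. With the drawer home the lip's face is 45 mm ahead of the unit's front
- tray_floor (a point): centre of the aluminium drawer tray's floor, 20 mm above the bench, inside 177 (x) x 170 (y) mm with a rim 22 mm high; axes as the unit's; moves with the drawer
- start_key_top (a point): centre of the flat top of the green start key, 25 mm across, in the left well as seen from the robot (the well on the unit's +y side); unpressed it is 12 mm below the unit's top (108 mm above the bench). Axes as the unit's
- start_key (a joint): how far the green key is pressed in m: 0 up, 0.006 right down; a spring returns it, 2 N to begin to move and 5 N right down; right down its top is still 4 mm above the floor of the well
- stop_key_top (a point): centre of the flat top of the red stop key, same size, well and height, 72 mm from the green key on the unit's -y side; not to be pressed
- stop_key (a joint): how far the red key is pressed in m: 0 up, 0.006 right down, same spring
- cast_center (a point): loose stone cast with a pink denture on it, about 60 x 54 x 28 mm, standing on the tray's floor just behind the drawer's front; this point is half-way up, 14 mm over its underside; z up
- wax_tin: bystander: open round tin of red wax, 76 mm across, 18 mm high, left of the drawer; origin at the centre of its underside
- tin_lid: bystander: the tin's round lid, 78 mm across, 8 mm high, right of the drawer; origin at the centre of its underside
- stone_cast: bystander: bare stone cast, about 60 x 54 x 28 mm; origin at the centre of its underside
- articulator: bystander: blue plastic articulator, 75 x 70 x 72 mm; origin at the centre of its underside
- resin_bottle: bystander: small amber bottle, 42 mm across, 85 mm high; origin at the centre of its underside
- mixing_bowl: bystander: green rubber mixing bowl, 110 mm across, 55 mm high; origin at the centre of its underside
- wax_knife: bystander: wax knife with a wooden handle, 175 mm long and 13 mm thick, lying along its own x; origin at about its middle, underneath
Not all that is in view belongs to the job. Leave any blue or turquoise look-alike of the part that bears cast_center alone.

How it is judged (in metres and radians):
On the way, in this order (a step that is already met when the one before it is completed fails the run):
1. the drawer is pushed fully home (within 5 mm of its stop) (value of joint drawer below 0.005 m), for 0.3 s.
2. the green key is held right down (over 4.5 mm of its 6 mm) for 0.7 s, by the fingers, with the drawer home (value of joint start_key above 0.0045 m and value of joint drawer below 0.005 m and contact force between the fingers and start_key above 1 N), for 0.7 s.
At the end, for the whole second after the job is handed in: the drawer is home (within 5 mm of its stop), both keys are up again (within 1 mm), the cast stands upright and still on the tray's floor inside the closed drawer, and all the bystanders stand within 25 mm of where they were (value of joint drawer below 0.005 m and value of joint each of start_key, stop_key below 0.001 m and x of cast_center in the frame of tray_floor between -0.075 and 0.075 m and y of cast_center in the frame of tray_floor between -0.075 and 0.075 m and z of cast_center in the frame of tray_floor between 0.008 and 0.02 m and angle between cast_center's own z axis and vertical below 0.15 rad and linear speed of cast below 0.02 m/s and distance of each of wax_tin, tin_lid, stone_cast, articulator, resin_bottle, mixing_bowl, wax_knife from where it was at the start of the episode below 0.025 m); the robot touches nothing.
It fails at once if the green key is pressed (over 2 mm) while the drawer is open by more than 10 mm (value of joint start_key above 0.002 m and value of joint drawer above 0.01 m).
It fails at once if the red stop key is pressed (over 2 mm) (value of joint stop_key above 0.002 m).
It fails at once if the drawer is slammed (over 0.35 m/s) (velocity of joint drawer below -0.35 m/s).
It fails at once if the cast on the tray is touched by the robot (over 0.3 N), tipped or lifted (contact force between any of the fingers, the arm and cast above 0.3 N or angle between cast_center's own z axis and vertical above 0.4 rad or height (world z) of cast_center above 0.055 m).
It fails at once if a bystander is lifted (over 30 mm) or shoved (over 50 mm) (height (world z) of any of wax_tin, tin_lid, stone_cast, articulator, resin_bottle, mixing_bowl, wax_knife above 0.03 m or distance of any of wax_tin, tin_lid, stone_cast, articulator, resin_bottle, mixing_bowl, wax_knife from where it was at the start of the episode above 0.05 m).
It also fails if it takes over 48 s, if anything falls off the work surface, if the arm or the gripper's body presses on something with over 40 N, if the wrist force passes 120 N, or if a joint passes its speed limit or range.

## Robot

A 6-joint arm with a two-finger parallel gripper is mounted at the origin on the work surface. World frame = base frame: x ahead of the robot, y to its left, z up, the work surface at z = 0. Lengths are in m, angles in degrees, forces in N, time in s.
With the tool pointing down it reaches from about 0.4 to 0.825 m from the base axis. Payload 7 kg.
Tool frame: the origin (TCP) lies at the very end of the fingers, on their centre line; the grasp point (between the pads) lies 19 mm behind it; x points along the fingers, y is the direction in which the jaws open and shut, and the axes are right-handed (so a half turn about x gives the same grasp; the last joint's range is limited). The gripper opens to 88 mm and grips with 3 to 60 N. Pads are 19 mm wide; open, the fingers measure 130 mm over their backs; the gripper's body (78 mm by 193 mm) begins 47 mm behind the grasp point.
Start: joints at [-58.379, 20.546, 0.682, 0, -70.136, -16.507], TCP at [0.176, -0.652, 0.227] pointing down, gripper open.
Joint ranges: [-176.03, 176.03], [-82.01, 121.73], [-58.28, 71.71], [-173.87, 95.51], [-174.79, -0.11], [-173.66, 173.66]. Speed limits (degrees/s): [136.94, 136.94, 172.46, 180, 180, 180].

## Interface

Orientations are given as [roll, pitch, yaw] about the fixed x, y, z axes, in that order (R = Rz(yaw) Ry(pitch) Rx(roll)).
In Python, from plant import * gives the robot as it stands. The module is installed in compiled form; this text tells all that it offers.
- The arm moves only by the shell command python3 -m creep 'ROWS' [FORCE]. ROWS is a JSON object of lists of equal length, an entry for each row: "jaw": the closure, from -1 (fully open) to 1 (shut); "translation": the shift along the tool's x, y, z in m, a list of three; "roll": the turn about the tool's x in rad. A call has exactly 10 rows; each row shifts and turns the commanded pose from where the row before left it, along the tool's axes as they then stand; what a row does not reach is not made up. A row lasts 1/10 s, in which the tool goes at most 50 mm and 8.59 degrees, less where a joint would pass 70% of its speed; a pose out of reach is approached as far as the arm can. A call with a gripper value outside its range is refused whole. The fingers move at their own pace and stop on an object; FORCE is the grip in N (left out, the last holds). Time passes only in rows, so rows that do not move let the fingers close, or fill a call up. It gives the time, the measured TCP pose, the force and the opening at its end, in the units of the state.
- get_state(): the state, without advancing time (a new reading comes with each control period).
- capture(name): name is "scene" or "top"; returns a dict with "image" (480x640x3 uint8, red, green, blue), "fovy" (degrees; the focal length in pixels is half the picture's height over the tangent of half this angle, whatever the lens; pixels are square), "cx", "cy" (the principal point, pixels), "D" ([k1, k2, p1, p2, k3] as OpenCV has them; the pictures are not rectified), "pose" (4x4, takes a point from camera to world coordinates). Camera axes: x right, y up, looking along -z (the intrinsics and any distortion apply to the point x, -y, -z); pixel columns grow to the right and rows downward; lengths in m; the calibration is good to about 2 mm. A picture is of the moment at which its call begins. There is no depth.
- close_job(): hands the job in, once; it reports no verdict.
The state is a dict: "time_s": time; "joints": joint angles; "qd": joint speeds; "joint_torque": joint torques, N m; "tcp_pos": TCP position; "eef_rot": TCP orientation; "contact_force": force on the tool from outside, world axes, zero at the start; "moment": the same for the moment, N m; "gripper_width": finger opening in m.
Only numpy, scipy, OpenCV 4.12 (cv2) and the standard library are available. Lean on these libraries where they do the work, as an engineer would, in place of code of your own. Each camera call takes 0.05 s, during which the arm holds its last target.

## Working session

There is one attempt and no reset: what is moved stays moved. The work goes in short steps, Python scripts to look and compute and a shell command to move; the robot and the scene stay as the last step left them, time stands still between calls to the robot, and variables do not carry over. Pictures are saved under pics/ and viewed, and the job is handed in when it is done.

```bash
mkdir -p pics
python3 - <<'E'
from plant import *
import cv2
for n in ("scene","top"):
    c=capture(n); cv2.imwrite(f"pics/{n}0.png",c["image"][:,:,::-1]); print(n,c["fovy"],c["cx"],c["cy"],c["D"],c["pose"])
print(get_state())
E
```

```text
scene 45.264646346547885 319.9016627530675 247.8053597780391 [0.03652386 0.         0.         0.         0.        ] [[ 0.76905199 -0.50676271  0.38955177  1.08915966]
 [ 0.63899425  0.59460453 -0.4879875  -0.67423098]
 [ 0.01566462  0.62420911  0.78110026  1.18124412]
 [ 0.          0.          0.          1.        ]]
top 42.71824692932731 313.05013718153896 235.88861771619187 [-0.12764677  0.          0.          0.          0.        ] [[ 0.02670839  0.99545321 -0.0914307   0.41445384]
 [-0.9996015   0.02575928 -0.01154519  0.00571797]
 [-0.00913751  0.09170262  0.99574451  1.85128227]
 [ 0.          0.          0.          1.        ]]
{'time_s': 0.1, 'joints': array([-5.83795508e+01,  2.05880367e+01,  6.39546693e-01, -1.67963203e-02,
       -7.01361602e+01, -1.65062445e+01]), 'qd': array([-0.17048439, -0.04677021,  0.07141262,  0.0170558 , -0.02578991,
       -0.03812894]), 'joint_torque': array([-2.33376806e-03, -5.84163594e+01,  2.93748862e+01,  7.01525465e+00,
        1.01779494e-02, -6.72638180e-05]), 'tcp_pos': array([ 0.1758513 , -0.6512431 ,  0.22571535]), 'eef_rot': array([ 95.94121389,  89.91388917, 111.04969976]), 'contact_force': array([ 0.16017537, -0.59331506,  0.39984388]), 'moment': array([ 0.02405816, -0.04166813,  0.01250911]), 'gripper_width': 0.08775723685103515}
```

View pics/scene0.png

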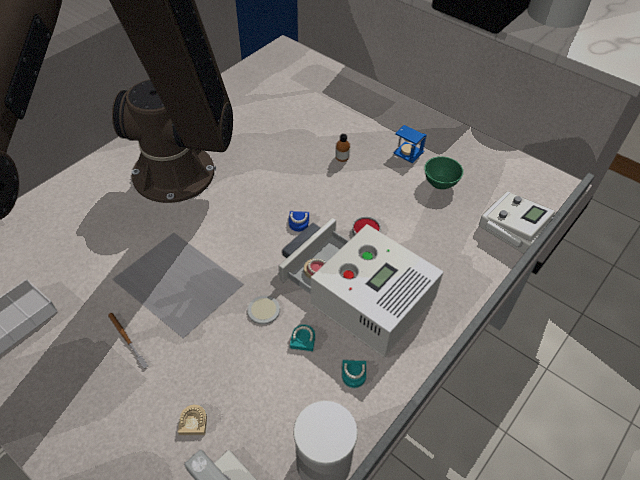

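View pics/top0.png

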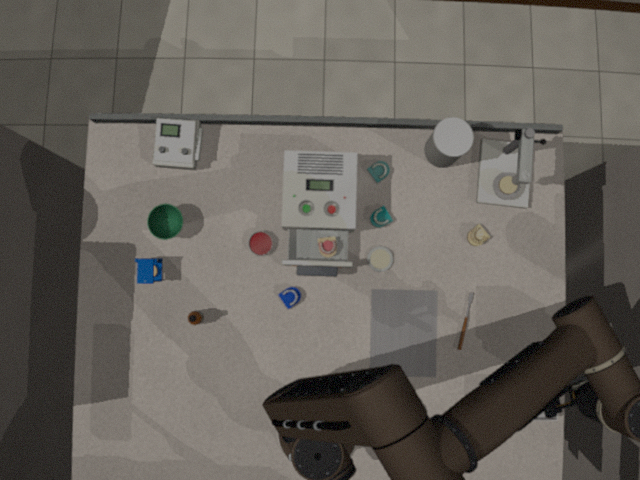

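The top view shows the unit at about (320,190), the drawer lip near (318,270), the green key near (306,208) and the red key near (332,209). A blue look-alike stands in front of the drawer at (290,298). I'll enlarge both views.

Run:
```python
import cv2
a=cv2.imread("pics/top0.png")[140:310,230:400]; cv2.imwrite("pics/top0c.png",cv2.resize(a,None,fx=3.5,fy=3.5,interpolation=cv2.INTER_CUBIC))
a=cv2.imread("pics/scene0.png")[200:360,260:460]; cv2.imwrite("pics/scene0c.png",cv2.resize(a,None,fx=3.5,fy=3.5,interpolation=cv2.INTER_CUBIC))
```

```text
(no output)
```

View pics/top0c.png

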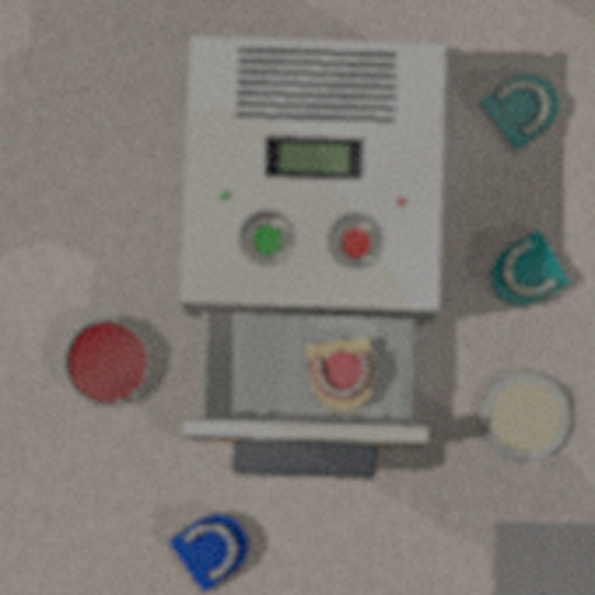

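View pics/scene0c.png

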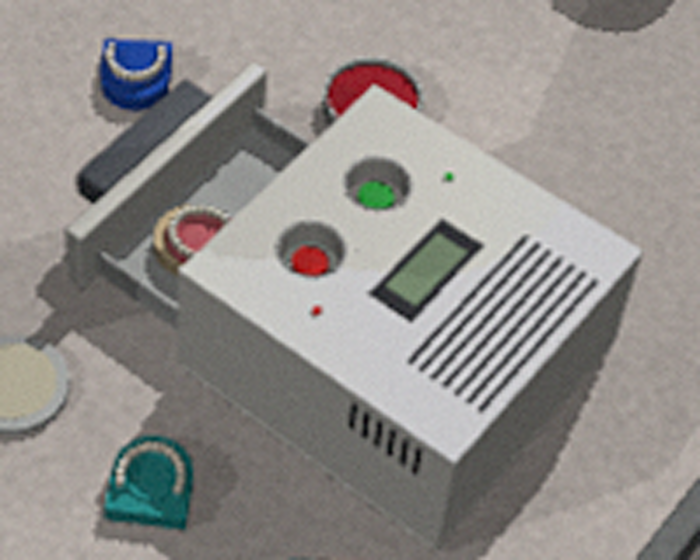

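```bash
cat > h.py <<'E'
import numpy as np, cv2
from plant import *
C={n:capture(n) for n in ("scene","top")}
def ray(n,u,v):
    c=C[n]; f=240/np.tan(np.radians(c["fovy"]/2))
    K=np.array([[f,0,c["cx"]],[0,f,c["cy"]],[0,0,1]])
    x,y=cv2.undistortPoints(np.array([[[u,v]]],float),K,np.array(c["D"],float))[0,0]
    P=np.array(c["pose"]); return P[:3,3],P[:3,:3]@np.array([x,-y,-1])
def atz(n,u,v,z):
    o,d=ray(n,u,v); return o+d*(z-o[2])/d[2]
def px(n,X):
    c=C[n]; f=240/np.tan(np.radians(c["fovy"]/2)); P=np.array(c["pose"])
    K=np.array([[f,0,c["cx"]],[0,f,c["cy"]],[0,0,1]]); p=P[:3,:3].T@(np.array(X)-P[:3,3]); p=p*[1,-1,-1]
    return cv2.projectPoints(p[None],np.zeros(3),np.zeros(3),K,np.array(c["D"],float))[0].ravel()
E
python3 - <<'E'
from h import *
np.set_printoptions(precision=4,suppress=True)
T=lambda u,v,z:atz("top",230+(u+.5)/3.5-.5,140+(v+.5)/3.5-.5,z)
S=lambda u,v,z:atz("scene",260+(u+.5)/3.5-.5,200+(v+.5)/3.5-.5,z)
for nm,p in dict(TL=(189,37),TR=(446,45),BR=(440,310),BL=(182,303),wg=(267,238),wr=(356,241)).items(): print(nm,T(*p,.12))
print("keys T",T(267,239,.108),T(356,243,.108))
print("keys S",S(377,194,.108),S(310,260,.108))
for nm,p in dict(BL=(180,262),TL=(376,86),TR=(639,252),BR=(456,464)).items(): print(nm,S(*p,.12))
print("lip T",T(233,472,.067),T(375,476,.067))
print("lip S",S(80,180,.067),S(187,82,.067))
print("blue",T(210,552,.02),T(240,590,.0),T(215,515,.028))
print("tin",T(108,362,.018),"lid",T(528,415,.008))
print("cast", T(342,371,.04))
E
```

```text
TL [0.8189 0.1171 0.12  ]
TR [ 0.8174 -0.0943  0.12  ]
BR [ 0.5984 -0.0936  0.12  ]
BL [0.5987 0.1157 0.12  ]
wg [0.6536 0.0482 0.12  ]
wr [ 0.653  -0.0242  0.12  ]
keys T [0.6544 0.0485 0.108 ] [ 0.653  -0.0244  0.108 ]
keys S [0.6535 0.0522 0.108 ] [ 0.6529 -0.0207  0.108 ]
BL [ 0.5943 -0.0841  0.12  ]
TL [0.6005 0.1203 0.12  ]
TR [0.8178 0.1168 0.12  ]
BR [ 0.8187 -0.0909  0.12  ]
lip T [0.4644 0.0723 0.067 ] [ 0.4642 -0.0456  0.067 ]
lip S [ 0.4699 -0.0458  0.067 ] [0.4682 0.073  0.067 ]
blue [0.3972 0.0917 0.02  ] [0.3652 0.0659 0.    ] [0.4287 0.088  0.028 ]
tin [0.5571 0.1841 0.018 ] lid [ 0.5215 -0.1776  0.008 ]
cast [ 0.5529 -0.0164  0.04  ]
```

```bash
python3 -m creep '{"jaw":[1,1,1,1,1,1,1,1,1,1],"translation":[[0,0,0],[0,0,0],[0,0.04,0.025],[0,0.04,0.025],[0,0.04,0.025],[0,0.04,0.025],[0,0.04,0.025],[0,0.04,0.025],[0,0.04,0.025],[0,0.04,0.025]],"roll":[0.132,0.132,0,0,0,0,0,0,0,0]}' 10
python3 - <<'E'
from plant import *
import cv2
c=capture("top"); cv2.imwrite("pics/top1.png",c["image"][:,:,::-1])
c=capture("scene"); cv2.imwrite("pics/scene1.png",c["image"][:,:,::-1])
s=get_state(); print(s["tcp_pos"],s["eef_rot"],s["eef_rot"][2]-s["eef_rot"][0],s["gripper_width"])
E
```

```text
time_s: 1.2
tcp_pos: [0.3766, -0.3299, 0.2267]
eef_rot: [-11.8, 90.0, -11.8]
contact_force: [1.0, -1.0, 0.7]
gripper_width: 0.0134
[ 0.37846734 -0.3279943   0.22694248] [ 6.95086737 89.91488737  7.23048395] 0.27961658381981813 0.0052490062729654355
```

View pics/scene1.png

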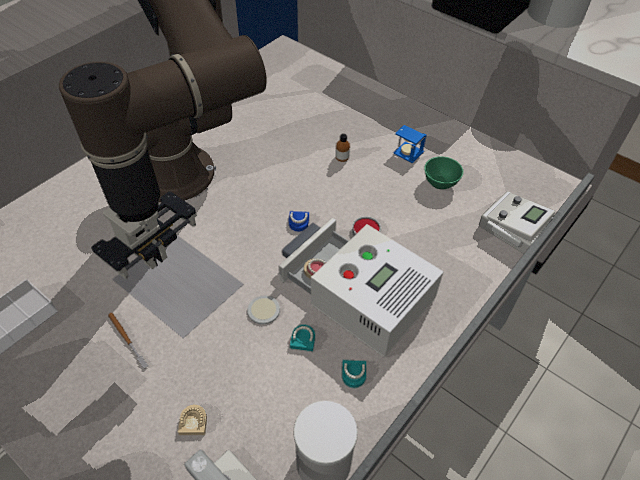

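The arm is clear of everything and the tool is square to the world (yaw about 0.3°). Next I go to a point in front of the lip, at height.

```bash
python3 -m creep '{"jaw":[1,1,1,1,1,1,1,1,1,1],"translation":[[0,0.038,0.005],[0,0.038,0.005],[0,0.038,0.005],[0,0.038,0.005],[0,0.038,0.005],[0,0.038,0.005],[0,0.038,0.005],[0,0.038,0.005],[0,0.037,0.005],[0,0,0]],"roll":[0,0,0,0,0,0,0,0,0,0]}'
python3 - <<'E'
from plant import *
import cv2
c=capture("scene"); cv2.imwrite("pics/scene2.png",cv2.resize(c["image"][150:350,180:460,::-1],None,fx=2.8,fy=2.8,interpolation=cv2.INTER_CUBIC))
s=get_state(); print(s["tcp_pos"],s["eef_rot"][2]-s["eef_rot"][0],s["gripper_width"],s["joints"],s["contact_force"])
E
```

```text
time_s: 2.3
tcp_pos: [0.4218, 0.0122, 0.2268]
eef_rot: [34.2, 89.9, 34.4]
contact_force: [0.4, -0.6, 0.4]
gripper_width: 0.0007
[0.42129929 0.01081986 0.22657728] 0.18224802720875743 0.0008382849055758091 [ 2.85393730e+01 -4.36465941e+00 -2.91056952e+01 -4.02227579e-03
 -6.52558729e+01 -1.18355442e+02] [-0.95640305 -0.64660332  0.06469755]
```

View pics/scene2.png

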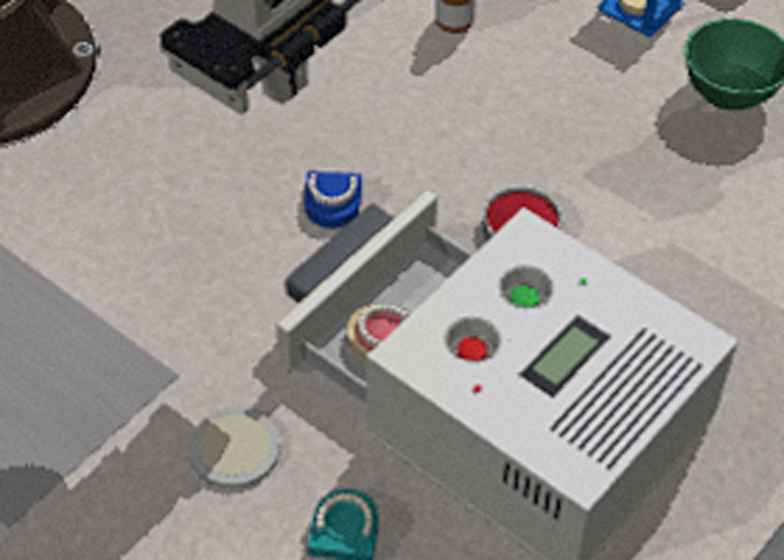

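The closed fingers hang over the bench ahead of the lip, behind the blue look-alike's line and clear of it. I descend to z ≈ 0.056.

```bash
python3 -m creep '{"jaw":[1,1,1,1,1,1,1,1,1,1],"translation":[[0.02,0,0],[0.02,0,0],[0.02,0,0],[0.02,0,0],[0.02,0,0],[0.02,0,0],[0.02,0,0],[0.02,0,0],[0.01,0,0],[0,0,0]],"roll":[0,0,0,0,0,0,0,0,0,0]}'
python3 - <<'E'
from plant import *
import cv2
c=capture("scene"); cv2.imwrite("pics/scene3.png",cv2.resize(c["image"][150:350,180:460,::-1],None,fx=2.8,fy=2.8,interpolation=cv2.INTER_CUBIC))
s=get_state(); print(s["tcp_pos"],s["contact_force"])
E
```

```text
time_s: 3.35
tcp_pos: [0.4202, 0.0082, 0.0556]
eef_rot: [-152.9, 89.8, -153.0]
contact_force: [-0.2, -0.4, 0.7]
gripper_width: 0.0005
[0.42092318 0.00861337 0.05644882] [0.44788486 0.55615862 0.07032186]
```

View pics/scene3.png

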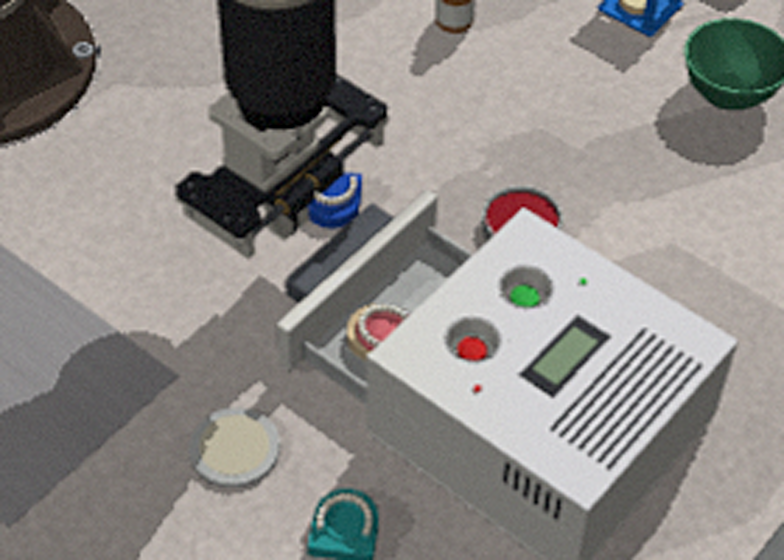

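```bash
python3 -m creep '{"jaw":[1,1,1,1,1,1,1,1,1,1],"translation":[[0,0.002,0.008],[0,0.002,0.008],[0,0,0.006],[0,0,0.006],[0,0,0.006],[0,0,0.006],[0,0,0.008],[0,0,0.008],[0,0,0.008],[0,0,0.008]],"roll":[0,0,0,0,0,0,0,0,0,0]}'; python3 -m creep '{"jaw":[1,1,1,1,1,1,1,1,1,1],"translation":[[0,0,0.008],[0,0,0.006],[0,0,0.006],[0,0,0.005],[0,0,0.004],[0,0,0.003],[0,0,0.002],[0,0,0.002],[0,0,0],[0,0,0]],"roll":[0,0,0,0,0,0,0,0,0,0]}'
python3 - <<'E'
from plant import *
import cv2
c=capture("scene"); cv2.imwrite("pics/scene4.png",cv2.resize(c["image"][150:350,180:460,::-1],None,fx=2.8,fy=2.8,interpolation=cv2.INTER_CUBIC))
s=get_state(); print(s["tcp_pos"],s["contact_force"])
E
```

```text
time_s: 4.4
tcp_pos: [0.4935, 0.013, 0.0564]
eef_rot: [-149.7, 89.9, -149.7]
contact_force: [-2.7, -1.2, 1.0]
gripper_width: 0.0008
time_s: 5.4
tcp_pos: [0.5295, 0.0135, 0.0567]
eef_rot: [19.9, 89.9, 19.9]
contact_force: [-2.0, -0.8, -0.2]
gripper_width: 0.0006
[0.52952334 0.01356928 0.05676957] [-1.07184908 -1.01127426  0.06064749]
```

View pics/scene4.png

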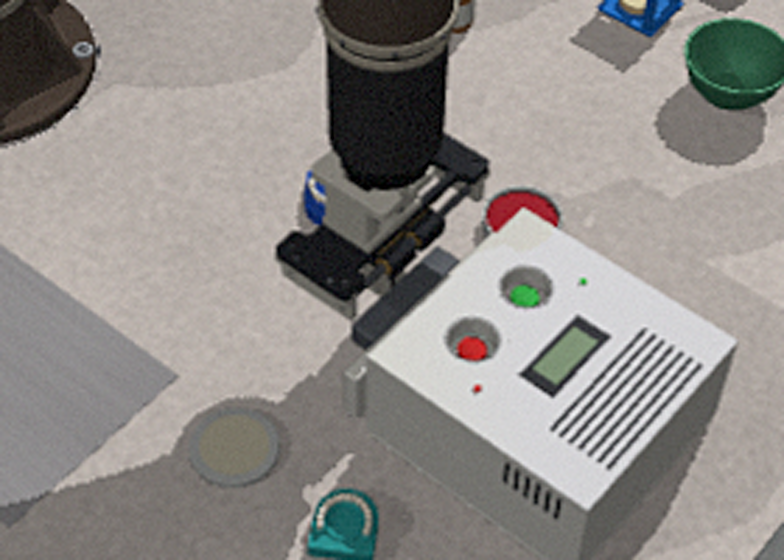

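The drawer is almost in: its plate corner is near crop (355,390), about 10–15 mm short. I keep pushing slowly and watch the force.

```bash
python3 -m creep '{"jaw":[1,1,1,1,1,1,1,1,1,1],"translation":[[0,0,0.002],[0,0,0.002],[0,0,0.002],[0,0,0.002],[0,0,0.001],[0,0,0.001],[0,0,0.001],[0,0,0],[0,0,0],[0,0,0]],"roll":[0,0,0,0,0,0,0,0,0,0]}';  python3 -m creep '{"jaw":[1,1,1,1,1,1,1,1,1,1],"translation":[[0,0,0.001],[0,0,0.001],[0,0,0.001],[0,0,0],[0,0,0],[0,0,0],[0,0,0],[0,0,0],[0,0,0],[0,0,0]],"roll":[0,0,0,0,0,0,0,0,0,0]}'
```

```text
time_s: 6.45
tcp_pos: [0.5403, 0.0133, 0.0566]
eef_rot: [6.5, 90.0, 6.5]
contact_force: [-0.8, 0.5, -0.9]
gripper_width: 0.0004
time_s: 7.45
tcp_pos: [0.5429, 0.0132, 0.0565]
eef_rot: [-169.8, 90.0, -169.8]
contact_force: [-4.4, 0.3, 0.4]
gripper_width: 0.0005
```

```bash
python3 -m creep '{"jaw":[1,1,1,1,1,1,1,1,1,1],"translation":[[0,0,0.001],[0,0,0.001],[0,0,0],[0,0,0],[0,0,0],[0,0,0],[0,0,0],[0,0,0],[0,0,0],[0,0,0]],"roll":[0,0,0,0,0,0,0,0,0,0]}';  python3 -m creep '{"jaw":[1,1,1,1,1,1,1,1,1,1],"translation":[[0,0,0.001],[0,0,0.001],[0,0,0],[0,0,0],[0,0,0],[0,0,0],[0,0,0],[0,0,0],[0,0,0],[0,0,0]],"roll":[0,0,0,0,0,0,0,0,0,0]}'
```

```text
time_s: 8.45
tcp_pos: [0.543, 0.0131, 0.0563]
eef_rot: [-172.5, 89.8, -172.5]
contact_force: [-9.9, 3.4, 6.9]
gripper_width: 0.0009
time_s: 9.45
tcp_pos: [0.543, 0.0128, 0.056]
eef_rot: [-172.6, 89.6, -172.7]
contact_force: [-16.2, 5.6, 11.9]
gripper_width: 0.0006
```

The drawer is at its stop: x stays at 0.543 while the force climbs to 16 N. I back off and rise, then look.

```bash
python3 -m creep '{"jaw":[1,1,1,1,1,1,1,1,1,1],"translation":[[0,0,-0.005],[0,0,-0.01],[0,0,-0.015],[0,0,-0.01],[-0.03,0,0],[-0.03,0,0],[-0.03,0,0],[-0.03,0,0],[-0.03,0,0],[0,0,0]],"roll":[0,0,0,0,0,0,0,0,0,0]}'
python3 - <<'E'
from h import *
for n,(y0,y1,x0,x1) in dict(scene=(130,330,200,480),top=(140,340,200,480)).items():
    cv2.imwrite(f"pics/{n}5.png",cv2.resize(C[n]["image"][y0:y1,x0:x1,::-1],None,fx=2.8,fy=2.8,interpolation=cv2.INTER_CUBIC))
E
```

```text
time_s: 10.45
tcp_pos: [0.5097, 0.0138, 0.2112]
eef_rot: [13.2, 89.5, 13.2]
contact_force: [-0.3, -0.4, -0.9]
gripper_width: 0.0004
```

View pics/scene5.png

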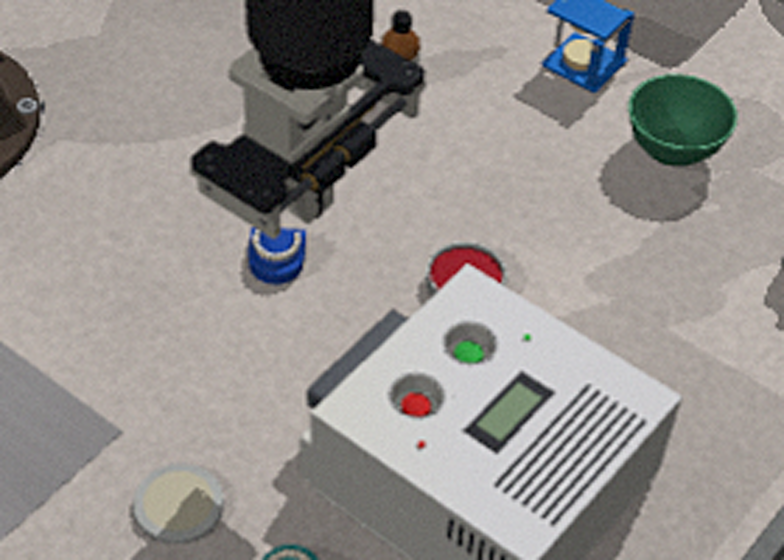

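View pics/top5.png

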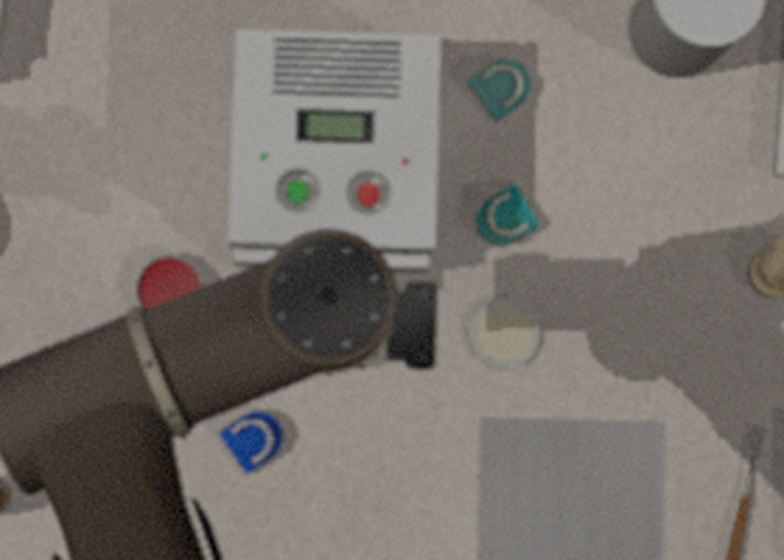

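The drawer front is flush with the unit. Closed fingers (about 42 × 19 mm) would be too tight in a 42 mm well. I'll open the jaw and press with the right-hand (−y) finger alone, so the left finger hangs outside the unit's left edge. I move over at height.

```bash
python3 -m creep '{"jaw":[-1,-1,-1,-1,-1,-1,-1,-1,-1,-1],"translation":[[0,0.01,0.016],[0,0.01,0.016],[0,0.01,0.016],[0,0.01,0.016],[0,0.01,0.016],[0,0.01,0.016],[0,0.01,0.016],[0,0.01,0.016],[0,0.01,0.016],[0,0,0]],"roll":[0,0,0,0,0,0,0,0,0,0]}'; python3 -m creep '{"jaw":[-1,-1,-1,-1,-1,-1,-1,-1,-1,-1],"translation":[[0.015,0,0],[0.015,0,0],[0.015,0,0],[0.01,0,0],[0,0,0],[0,0,0],[0,0,0],[0,0,0],[0,0,0],[0,0,0]],"roll":[0,0,0,0,0,0,0,0,0,0]}';python3 - <<'E'
from h import *
s=get_state(); print(s["tcp_pos"],s["eef_rot"][2]-s["eef_rot"][0],s["gripper_width"])
for n,(y0,y1,x0,x1) in dict(scene=(190,310,310,470),top=(140,260,240,400)).items():
    cv2.imwrite(f"pics/{n}6.png",cv2.resize(C[n]["image"][y0:y1,x0:x1,::-1],None,fx=5,fy=5,interpolation=cv2.INTER_CUBIC))
E
```

```text
time_s: 11.55
tcp_pos: [0.652, 0.1041, 0.2041]
eef_rot: [-152.8, 89.9, -152.8]
contact_force: [-0.5, 0.6, -0.2]
gripper_width: 0.0751
time_s: 12.55
tcp_pos: [0.6513, 0.1033, 0.152]
eef_rot: [26.1, 90.0, 26.1]
contact_force: [-0.6, 0.5, 0.6]
gripper_width: 0.0872
[0.65117008 0.10328936 0.15174787] -0.011341127774887383 0.08730202196894342
```

View pics/scene6.png

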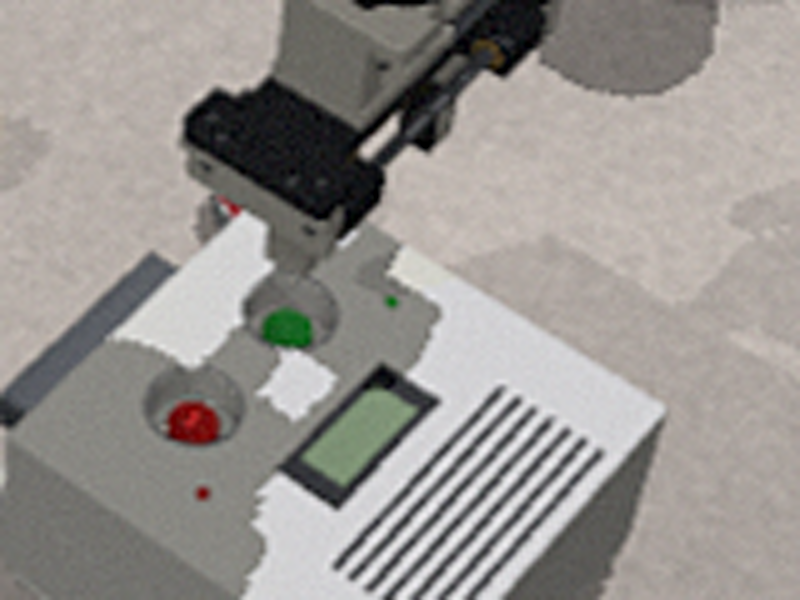

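View pics/top6.png

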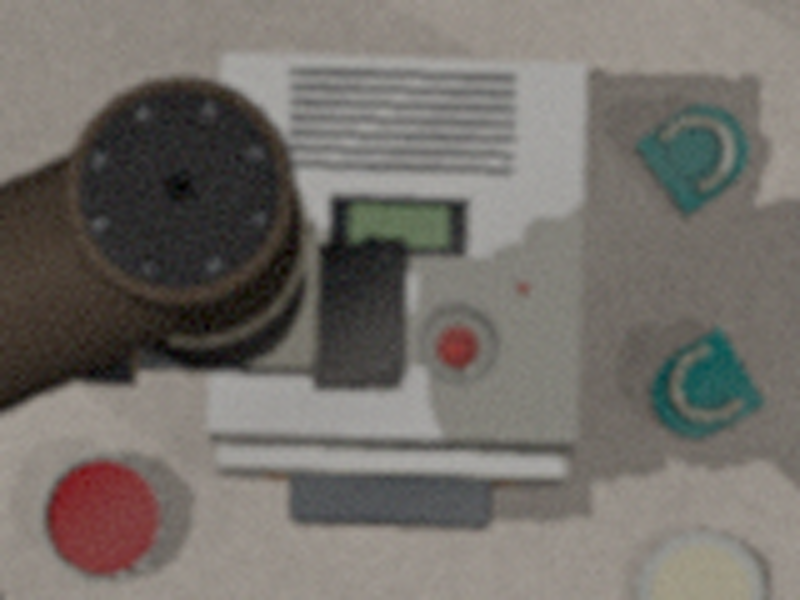

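The finger tip shows at scene crop (270–325, 245–275), up and left of the green well at (291,312), as the height difference would give. I'll check this by overlaying the finger as modelled, both here and at the pressing depth.

Run:
```python
from h import *
s=get_state(); p=s["tcp_pos"]; w=s["gripper_width"]; c=C["scene"]
F=5
im=cv2.resize(c["image"][190:310,310:470,::-1],None,fx=F,fy=F,interpolation=cv2.INTER_CUBIC).copy()
q=lambda X:tuple(int(v) for v in (F*(px("scene",X)-[310,190]+.5)-.5))
def poly(pts,col): cv2.polylines(im,[np.array([q(X) for X in pts])],True,col,1)
for z,col in((p[2],(0,255,255)),(p[2]+.03,(255,255,0))):
  poly([(p[0]+a*.0095,p[1]-w/2-b*.021,z) for a,b in((-1,0),(1,0),(1,1),(-1,1))],col)
for (kx,ky),col in(((.6535,.050),(255,0,255)),((.6535,-.022),(255,0,255))):
  t=np.linspace(0,6.28,40)
  poly([(kx+.021*np.cos(a),ky+.021*np.sin(a),.12) for a in t],col)
  poly([(kx+.0125*np.cos(a),ky+.0125*np.sin(a),.108) for a in t],col)
cv2.imwrite("pics/ov6.png",im); print(p[1]-w/2-.0105)
```

```text
0.04894218424251457
```

View pics/ov6.png

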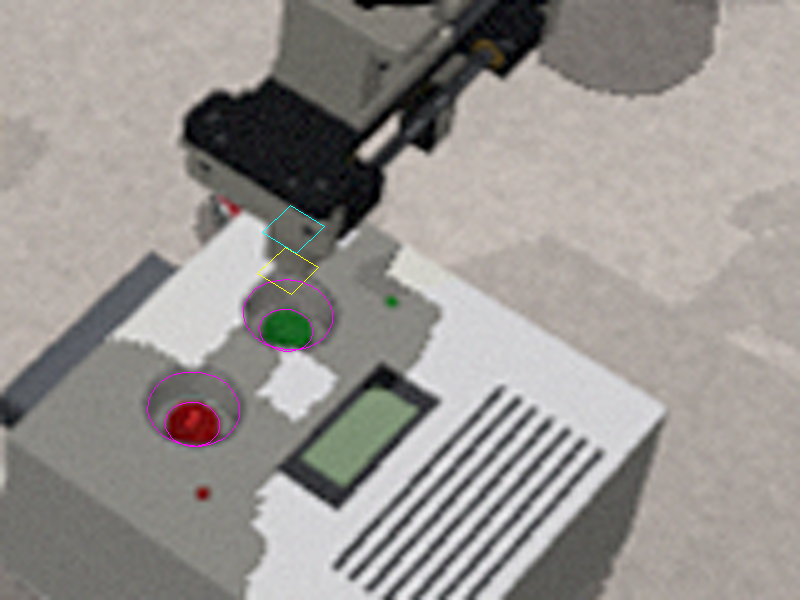

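Run:
```python
from h import *
s=get_state(); p=s["tcp_pos"]; w=s["gripper_width"]
ims=[capture("scene")["image"].astype(float) for _ in range(6)]
a=np.mean(ims,0)[225:265,350:395]
F=14
b=cv2.resize(np.clip((a-60)*1.9,0,255).astype(np.uint8)[:,:,::-1],None,fx=F,fy=F,interpolation=cv2.INTER_CUBIC).copy()
q=lambda X:tuple(int(v) for v in (F*(px("scene",X)-[350,225]+.5)-.5))
for th,col in((.021,(0,255,255)),(.012,(0,255,0))):
  cv2.polylines(b,[np.array([q((p[0]+i*.0095,p[1]-w/2-j*th,p[2])) for i,j in((-1,0),(1,0),(1,1),(-1,1))])],True,col,1)
cv2.imwrite("pics/z6.png",b)
```

```text
(no output)
```

View pics/z6.png

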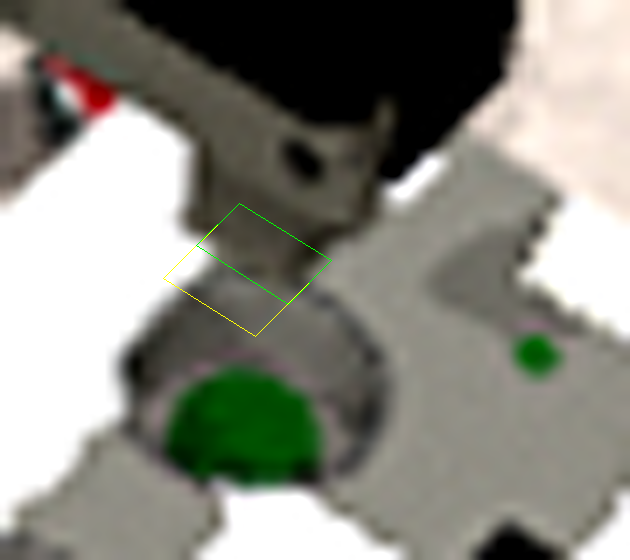

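The tip is about 10–12 mm thick, so I shift −3 mm in y and +3 mm in x to centre it, then descend in slow steps.

```bash
python3 -m creep '{"jaw":[-1,-1,-1,-1,-1,-1,-1,-1,-1,-1],"translation":[[0,-0.003,0.003],[0,0,0],[0.006,0,0],[0.006,0,0],[0.006,0,0],[0.005,0,0],[0.005,0,0],[0.004,0,0],[0.004,0,0],[0,0,0]],"roll":[0,0,0,0,0,0,0,0,0,0]}'
python3 - <<'E'
from h import *
s=get_state(); print(s["tcp_pos"],s["contact_force"],s["gripper_width"])
cv2.imwrite("pics/s7.png",cv2.resize(C["scene"]["image"][190:310,310:470,::-1],None,fx=5,fy=5,interpolation=cv2.INTER_CUBIC))
E
```

```text
time_s: 14.15
tcp_pos: [0.6538, 0.1002, 0.1148]
eef_rot: [-161.8, 89.9, -161.8]
contact_force: [0.7, 1.0, 0.1]
gripper_width: 0.0875
[0.65419652 0.10024112 0.1156132 ] [ 0.50008532 -0.538619    0.02532366] 0.08765569061681774
```

View pics/s7.png

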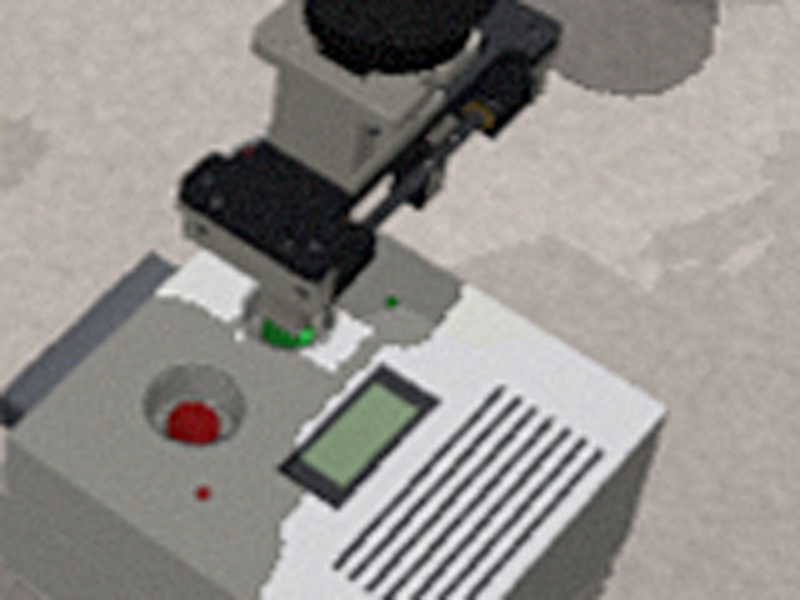

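The finger is inside the green well with no contact force. I press slowly.

```bash
python3 -m creep '{"jaw":[-1,-1,-1,-1,-1,-1,-1,-1,-1,-1],"translation":[[0.002,0,0],[0.002,0,0],[0.002,0,0],[0.001,0,0],[0.001,0,0],[0.001,0,0],[0.001,0,0],[0,0,0],[0,0,0],[0,0,0]],"roll":[0,0,0,0,0,0,0,0,0,0]}'; python3 -m creep '{"jaw":[-1,-1,-1,-1,-1,-1,-1,-1,-1,-1],"translation":[[0.001,0,0],[0.001,0,0],[0.001,0,0],[0,0,0],[0,0,0],[0,0,0],[0,0,0],[0,0,0],[0,0,0],[0,0,0]],"roll":[0,0,0,0,0,0,0,0,0,0]}'
```

```text
time_s: 15.25
tcp_pos: [0.6541, 0.1002, 0.1057]
eef_rot: [-169.9, 90.0, -169.9]
contact_force: [-2.1, -0.1, 2.8]
gripper_width: 0.0875
time_s: 16.25
tcp_pos: [0.6541, 0.1002, 0.1026]
eef_rot: [-179.1, 90.0, -179.1]
contact_force: [-2.3, 0.0, 5.4]
gripper_width: 0.0877
```

The force follows the key's spring. I press another 1.5 mm against the stop and hold.

```bash
python3 -m creep '{"jaw":[-1,-1,-1,-1,-1,-1,-1,-1,-1,-1],"translation":[[0.001,0,0],[0.0005,0,0],[0,0,0],[0,0,0],[0,0,0],[0,0,0],[0,0,0],[0,0,0],[0,0,0],[0,0,0]],"roll":[0,0,0,0,0,0,0,0,0,0]}'; python3 -m creep '{"jaw":[-1,-1,-1,-1,-1,-1,-1,-1,-1,-1],"translation":[[0,0,0],[0,0,0],[0,0,0],[0,0,0],[0,0,0],[0,0,0],[0,0,0],[0,0,0],[0,0,0],[0,0,0]],"roll":[0,0,0,0,0,0,0,0,0,0]}'
python3 - <<'E'
from h import *
cv2.imwrite("pics/s8.png",cv2.resize(C["scene"]["image"][190:310,310:470,::-1],None,fx=5,fy=5,interpolation=cv2.INTER_CUBIC))
E
```

```text
time_s: 17.25
tcp_pos: [0.6542, 0.1002, 0.1022]
eef_rot: [-20.3, 90.0, -20.3]
contact_force: [-6.0, 0.5, 10.7]
gripper_width: 0.0877
time_s: 18.25
tcp_pos: [0.6542, 0.1002, 0.1022]
eef_rot: [-10.4, 90.0, -10.4]
contact_force: [-5.7, 1.2, 11.9]
gripper_width: 0.0876
```

View pics/s8.png

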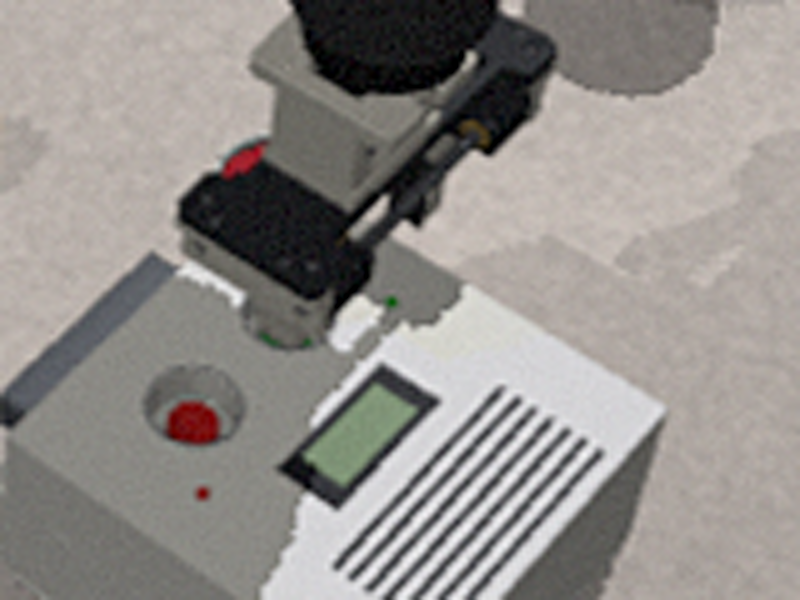

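The key is on its stop (z stays at 0.1022 while the force rises to 12 N) and has been held well over a second. I lift straight out.

```bash
python3 -m creep '{"jaw":[-1,-1,-1,-1,-1,-1,-1,-1,-1,-1],"translation":[[-0.002,0,0],[-0.003,0,0],[-0.005,0,0],[-0.008,0,0],[-0.015,0,0],[-0.02,0,0],[-0.02,0,0],[-0.02,0,0],[-0.02,0,0],[0,0,0]],"roll":[0,0,0,0,0,0,0,0,0,0]}'; python3 -m creep '{"jaw":[-1,-1,-1,-1,-1,-1,-1,-1,-1,-1],"translation":[[-0.01,0,-0.02],[-0.01,0,-0.03],[0,0,-0.03],[0,0,-0.03],[0,0,-0.03],[0,0,-0.03],[0,0,-0.02],[0,0,0],[0,0,0],[0,0,0]],"roll":[0,0,0,0,0,0,0,0,0,0]}'
python3 - <<'E'
from h import *
s=get_state(); print(s["tcp_pos"],s["contact_force"],s["qd"].round(2))
cv2.imwrite("pics/s9.png",C["scene"]["image"][:,:,::-1])
cv2.imwrite("pics/t9.png",C["top"]["image"][:,:,::-1])
cv2.imwrite("pics/s9c.png",cv2.resize(C["scene"]["image"][190:310,290:450,::-1],None,fx=5,fy=5,interpolation=cv2.INTER_CUBIC))
E
```

```text
time_s: 19.35
tcp_pos: [0.6561, 0.1007, 0.2188]
eef_rot: [15.9, 89.6, 16.0]
contact_force: [0.8, -0.1, 1.1]
gripper_width: 0.0876
time_s: 20.35
tcp_pos: [0.4648, 0.1005, 0.2343]
eef_rot: [22.6, 90.0, 22.6]
contact_force: [0.1, 0.2, 0.2]
gripper_width: 0.0874
[0.46473966 0.10036896 0.23389353] [0.04064198 0.11771823 0.31169108] [-0.06  0.21 -0.21 -0.09 -0.05 -0.13]
```

View pics/s9c.png

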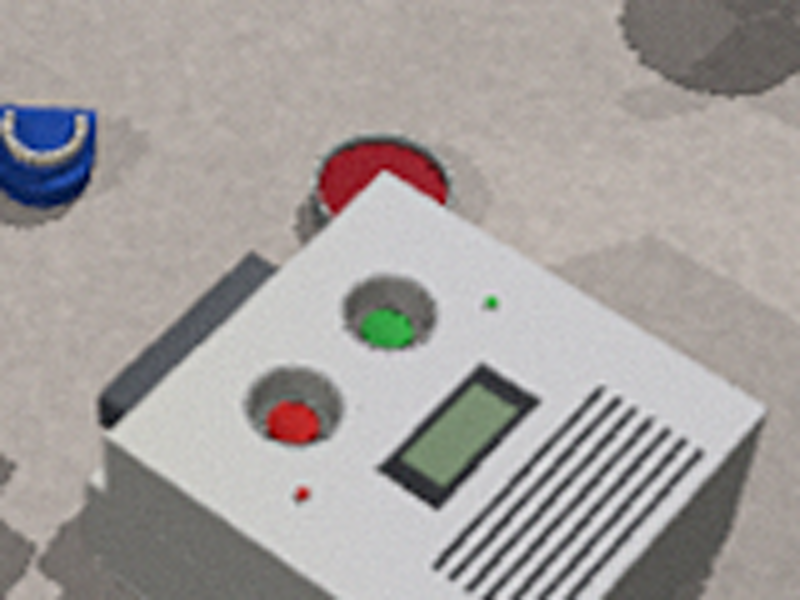

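View pics/t9.png

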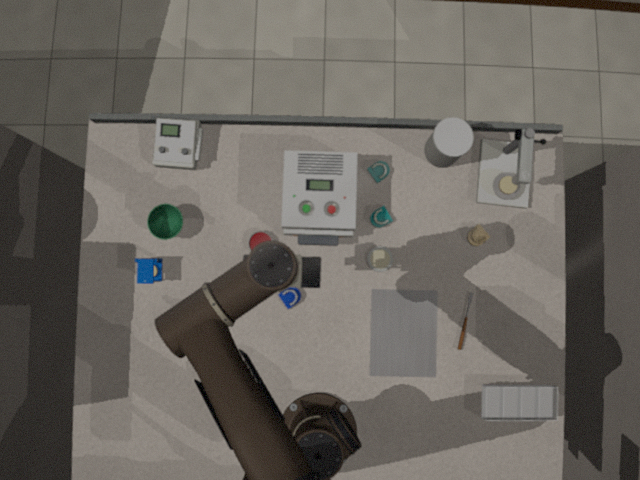

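View pics/s9.png

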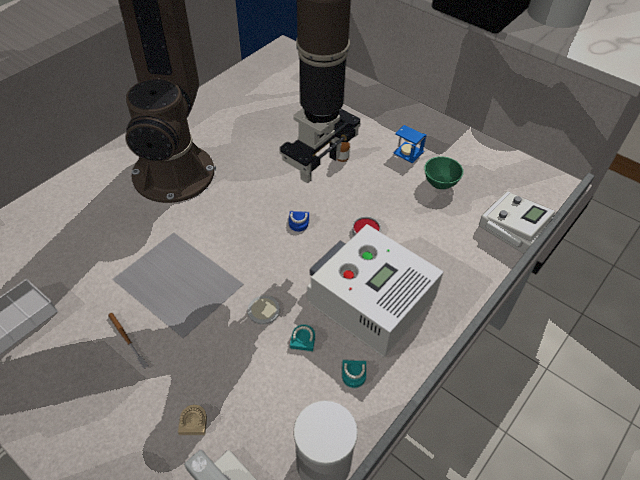

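Both keys look up (green at scene crop (388,328), red at (293,423)), and the bystanders are where they were. One last measurement of the lip, then I hand in.

Run:
```python
from h import *
print(atz("scene",290+100/5,190+400/5,.067),atz("scene",290+250/5,190+253/5,.067))
print(get_state()["contact_force"]); print(close_job())
```

```text
[ 0.5589804  -0.04606363  0.067     ] [0.55701957 0.07231624 0.067     ]
[ 0.06956126  0.1297125  -0.24636819]
the job is handed in; nothing more can be done
None
```

The drawer is home, the green key was pressed and has come back up, and I've handed the job in. No verdict was reported.

- **Drawer:** I pushed it by the grip lip with closed fingertips, at no more than 0.08 m/s. At the end it stopped moving at TCP x = 0.543 m while the push force rose to 16 N, so it was on its stop. After I drew back, the scene camera put the lip face at x ≈ 0.558 m. Touch had put it at about 0.5525 m. The same camera had also read about 2 to 4 mm farther along x than the top camera before the push, so I trust the touch reading.
- **Green key:** I opened the gripper and reached in with one finger only, because I judged the closed pair too big for the well. The force followed the key's spring (2.8 N, then 5.4 N). It then rose to 12 N with the tip at 0.1022 m, which is right down. I held it there for well over a second and lifted straight out.
- **Last pictures:** Both keys stand up, and the lip is in and square. The tin, lid, bowl, articulator, stone cast and knife are where they were, as are the blue and turquoise look-alikes. The bottle is partly behind the gripper, but its visible part is where it was. The arm is clear, with a contact reading of about 0.3 N, which is noise.
- **Not checked:** The cast on the tray can't be seen inside the closed unit. The fingers never went near it.

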